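Free the seized winged pin of the bending block

TASK

The winged steel pin has seized in the bore of the slanted bending block. Work it free by twisting it back and forth while pulling gently along the bore, without dragging the block up out of its sprung cradle, then lower the pin into the shallow tray before letting go, so that it ends up lying in the tray. Leave the calculator, the jar and the hammer where they are.

Things in the scene. Friction and masses are not known exactly. Their poses are not given: they have to be found in the camera images.
- cradle: Slanted dark steel cradle fixed to the bench, base 130 x 110 mm, holding the block on a slope that falls away from the robot or to the left. Origin: centre of the base's underside; z up, -x the low side of the slope. The bore axis (way out) is (-0.5, 0, 0.866) in this frame: 30 degrees from vertical, leaning to -x.
- bore_mouth (a point): Centre of the bore's mouth in the upper face of the aluminium block (80 x 78 x 40 mm, nothing else stands on it). Its z axis is the bore axis, pointing out. Bore 15.5 mm wide; the pin's shank starts 30 mm deep in it and is gripped until it has come out by about 23 mm. The straight pull that would move it is 25 to 40 N; while it turns, much less.
- block (a joint): How far the block is lifted along the bore axis out of its cradle, m. 0: home, held by a spring and its weight against pulls up to about 11 N; 6 mm up at about 18 N. So a straight pull lifts the block instead of moving the pin; while the pin is being twisted (0.2 to 0.3 N m) a smaller pull makes it creep out, roughly 0.25 mm per mm that the shank's surface slides round.
- pin: Bare steel winged pin, about 110 g, 70 mm long: shank 14 mm thick, 30 mm long; collar 20 mm wide, 4 mm thick; 8 mm neck; flat wing 40 mm wide (x), 12 mm thick (y), 28 mm high. Origin: on the axis at the collar's underside, which starts on the block's face; z from foot to wing. At the start the wing's width lies along the slope's fall line.
- pin_wing (a point): Centre of the pin's wing, 26 mm above the pin's origin.
- pin_foot (a point): End of the pin's shank, 30 mm below the pin's origin.
- tray: Shallow cream plastic tray fixed to the bench, open on top, outside 120 x 170 x 24 mm (x, y, z), walls and floor 4 mm. Origin: centre of its underside. It stands to the left or to the right of the cradle.
- calculator: Bystander: grey desk calculator, 110 x 150 x 18 mm, origin at the centre of its underside. Stands on the side where the tray is not.
- jar: Bystander: small glass jar with a lid, 60 mm wide, 75 mm high, origin at the centre of its underside.
- hammer: Bystander: small hammer 220 mm long lying flat, origin near its middle, handle to -x.

How it is judged (in metres and radians):
On the way, in this order (a step that is already met when the one before it is completed fails the run):
1. the pin is right out of the bore, its foot above the block's face (z of pin_foot in the frame of bore_mouth above 0.002 m), for 0.1 s.
2. the pin, still held, is lowered into the tray: its foot or its wing within the walls, less than 35 mm above the tray's underside (((x of pin_foot in the frame of tray between -0.058 and 0.058 m and y of pin_foot in the frame of tray between -0.083 and 0.083 m and z of pin_foot in the frame of tray below 0.035 m) or (x of pin_wing in the frame of tray between -0.058 and 0.058 m and y of pin_wing in the frame of tray between -0.083 and 0.083 m and z of pin_wing in the frame of tray below 0.035 m)) and contact force between the fingers and pin above 0.5 N), for 0.1 s.
At the end, for the whole second after the job is handed in: The pin lies at rest in the tray: its foot and its wing's centre both within the walls and less than 34 mm above the tray's underside; the block is home in its cradle (within 3 mm) (x of pin_foot in the frame of tray between -0.058 and 0.058 m and y of pin_foot in the frame of tray between -0.083 and 0.083 m and z of each of pin_foot, pin_wing in the frame of tray below 0.034 m and x of pin_wing in the frame of tray between -0.058 and 0.058 m and y of pin_wing in the frame of tray between -0.083 and 0.083 m and linear speed of pin below 0.02 m/s and value of joint block below 0.003 m); the robot touches nothing.
It fails at once if the block is dragged more than 6 mm out of its cradle (value of joint block above 0.006 m).
It fails at once if the calculator, the jar or the hammer is moved by more than 30 mm (distance of any of calculator, jar, hammer from where it was at the start of the episode above 0.03 m).
It also fails if it takes over 72 s, if anything falls off the work surface, if the arm or the gripper's body presses on something with over 40 N, if the wrist force passes 120 N, or if a joint passes its speed limit or range.

ROBOT

A 6-joint arm with a two-finger parallel gripper is mounted at the origin on the work surface. World frame = base frame: x ahead of the robot, y to its left, z up, the work surface at z = 0. Lengths are in m, angles in degrees, forces in N, time in s.
With the tool pointing down it reaches from about 0.25 to 0.725 m from the base axis. Payload 9.7 kg.
Tool frame: the origin (TCP) lies on the centre line of the jaws, within the pads' length; the fingertips stand 19 mm ahead of it and the grasp point (between the pads) is the TCP; z points along the fingers, y is the direction in which the jaws open and shut (so a half turn about z gives the same grasp; the last joint's range is limited). The gripper opens to 85 mm and grips with 20 to 120 N. Pads are 22 mm wide; open, the fingers measure 114 mm over their backs; the gripper's body (76 mm by 85 mm) begins 54 mm behind the grasp point. The pads swing forward as they close: fully open they stand 13 mm farther back than shut.
Start: joints at [63.312, 4.979, 10.078, 95.1, 0, 90], TCP at [0.247, 0.491, 0.25] pointing down, gripper open.
Joint ranges: [-179.16, 179.16], [-48.56, 103.87], [-65.8, 70.77], [-126.05, 130.52], [-82.76, 87.17], [-180, 180]. Speed limits (degrees/s): [127.2, 127.2, 147.25, 180, 180, 180].

INTERFACE

Orientations are given as [roll, pitch, yaw] about the fixed x, y, z axes, in that order (R = Rz(yaw) Ry(pitch) Rx(roll)).
In Python, from workcell import bot gives the robot as it stands.
- The arm moves only by the tool servo_tool, never from a script. Its argument "motion" is a list that holds one entry, the list of rows, each a list of 6 numbers: the shift along the tool's x, y, z in mm, then the turn, a rotation vector about the tool's x, y, z in rad. A call has 1 to 5 rows; each row shifts and turns the commanded pose from where the row before left it, along the tool's axes as they then stand; what a row does not reach is not made up. A row lasts 1/10 s, in which the tool goes at most 50 mm and 8.59 degrees, less where a joint would pass 70% of its speed; a pose out of reach is approached as far as the arm can. A call is refused whole if a number of a shift passes 50 or a number of a turn 0.15, either way. A call with a gripper value outside its range is refused whole. "gripper" is the finger opening in mm, from 0 to 85.4, set as the call begins (left out, the last holds). The fingers move at their own pace and stop on an object; "newtons" is the grip in N (left out, the last holds). Time passes only in rows, so rows that do not move let the fingers close. It gives the time, the measured TCP pose, the force and the opening at its end, in the units of the state.
- bot.get_obs(): the state, without advancing time (a new reading comes with each control period).
- bot.camera(name): name is "scene" or "top"; returns a dict with "color" (480x640x3 uint8, red, green, blue), "fx", "fy", "cx", "cy" (pixels), "R" (3x3) and "t" (3): a world point X has camera coordinates R X + t. Camera axes: x right, y down, z forward; pixel columns grow to the right and rows downward; lengths in m; the calibration is good to about 2 mm. A picture is of the moment at which its call begins. There is no depth.
- bot.job_done(): hands the job in, once; it reports no verdict.
Trained networks look in a picture, given as the dict that the camera call returned (one of the last four; its "shot" number tells which), for a name from the list of things; names that differ only in an ending like _2 or _b are one class to them, and where a whole thing is asked for, a point or a joint stands for the part that bears it (a point fixed in the world has none). Each returns a list of dicts, best first, with "confidence" (0 to 1); they miss things now and then, are a little off and sometimes report something else, mostly with a low value. They report only what shows in the picture. A call takes as long as a camera call.
- bot.look_for(picture, label): "rect" ([left, top, width, height] in pixels, round what is visible of it).
The state is a dict: "time": time; "q": joint angles; "qd": joint speeds; "joint_efforts": joint torques, N m; "ee_pos": TCP position; "tcp_rot": TCP orientation; "wrist_force": force on the tool from outside, world axes, zero at the start; "torque": the same for the moment, N m; "opening": finger opening in m.
Only numpy, scipy, OpenCV 4.12 (cv2) and the standard library are available. Lean on these libraries where they do the work, as an engineer would, in place of code of your own. Each camera call takes 0.05 s, during which the arm holds its last target.

## Working session

There is one attempt and no reset: what is moved stays moved. The work goes in short steps, Python scripts to look and compute and a tool call to move; the robot and the scene stay as the last step left them, time stands still between calls to the robot, and variables do not carry over. Pictures are saved under pics/ and viewed, and the job is handed in when it is done.

Besides the shell and the picture viewer there is one more tool, called after ">>>" as a command line: name --argument value ..., lists and objects as JSON in quotes. servo_tool: Moves the arm, as the interface text tells. Its arguments: {"type":"object","properties":{"motion":{"type":"array","items":{"type":"array","items":{"type":"array","items":{"type":"number"}}}},"gripper":{"type":"number"},"newtons":{"type":"number"}},"required":["motion"]}

```bash
ls; mkdir -p pics; python3 - <<'E'
from workcell import bot
import cv2,json,pickle
print(bot.get_obs())
for n in ["scene","top"]:
    p=bot.camera(n)
    cv2.imwrite(f"pics/{n}0.png",p["color"][:,:,::-1])
    pickle.dump(p,open(f"{n}0.pkl","wb"))
    print(n,p["fx"],p["fy"],p["cx"],p["cy"],p["R"],p["t"])
    for l in ["cradle","bore_mouth","block","pin","pin_wing","tray","calculator","jar","hammer"]:
        try: print(l,[(d["rect"],round(d["confidence"],2)) for d in bot.look_for(p,l)][:2])
        except Exception as e: print(l,e)
E
```

```text
pics
{'time': 0.0, 'q': array([6.33109546e+01, 5.01200941e+00, 1.00338029e+01, 9.51001468e+01,
       1.02345947e-03, 9.00014570e+01]), 'qd': array([ 0.0633197 ,  0.09927409, -0.03591161,  0.01793765,  0.03130628,
       -0.0558427 ]), 'joint_efforts': array([-3.73099247e-04, -5.20387316e+01,  4.64804649e+01,  1.61461055e-02,
       -1.18461588e-05, -8.06910293e-06]), 'ee_pos': array([0.24693263, 0.49121541, 0.2495685 ]), 'tcp_rot': array([-1.79921647e+02, -1.02146598e-03,  1.53309496e+02]), 'wrist_force': array([-0.48796361,  0.45192601,  0.43545045]), 'torque': array([ 0.00377103, -0.00558728, -0.03411552]), 'opening': 0.08524304003319345}
scene 547.6673701638814 547.6673701638814 322.77282824821634 249.17050867591843 [[-3.90733828e-03  9.99977157e-01 -5.51535193e-03]
 [ 7.22224296e-01 -9.92786488e-04 -6.91658211e-01]
 [-6.91647886e-01 -6.68586376e-03 -7.22203919e-01]] [ 0.01400475 -0.35791163  1.41078586]
cradle [([284.7, 227.9, 93.5, 103.7], 0.79), ([189.1, 295.6, 83.7, 123.8], 0.32)]
bore_mouth [([305.1, 230.1, 65.2, 63.8], 0.76)]
block [([307.1, 231.0, 62.3, 64.5], 0.71)]
pin [
[... 330 characters left out ...]
7196 314.1362746640693 230.3565942474037 [[ 0.14368097 -0.98961694 -0.00375266]
 [-0.96976734 -0.1400412  -0.19984935]
 [ 0.19724878  0.03235375 -0.97981945]] [-0.07388876  0.60162643  0.8926421 ]
cradle [([284.0, 202.1, 70.5, 74.1], 0.65), ([289.9, 202.8, 53.5, 53.3], 0.19)]
bore_mouth [([287.2, 204.1, 55.6, 51.0], 0.89)]
block [([289.7, 198.0, 50.6, 59.4], 0.93)]
pin [([298.9, 205.0, 15.5, 20.5], 0.66)]
pin_wing [([297.7, 207.2, 16.8, 19.6], 0.44)]
tray [([395.9, 286.1, 85.3, 64.5], 0.9), ([226.7, 164.1, 29.0, 31.5], 0.24)]
calculator [([143.6, 250.7, 75.6, 52.3], 0.66), ([301.2, 208.2, 13.9, 16.7], 0.28)]
jar [([226.5, 163.1, 29.7, 30.9], 0.61)]
hammer [([368.8, 142.1, 55.0, 94.8], 0.95)]
```

```bash
python3 - <<'E'
import cv2
for n,(x,y,w,h) in {"scene":(260,205,140,140),"top":(265,180,110,110)}.items():
    im=cv2.imread(f"pics/{n}0.png")
    c=im[y:y+h,x:x+w]; cv2.imwrite(f"pics/{n}0c.png",cv2.resize(c,(600,600),interpolation=cv2.INTER_CUBIC))
E
```

```text
(no output)
```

View pics/scene0.png

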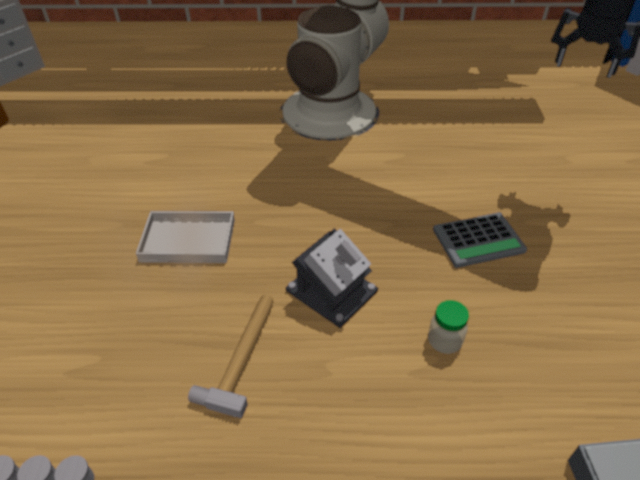

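View pics/top0.png

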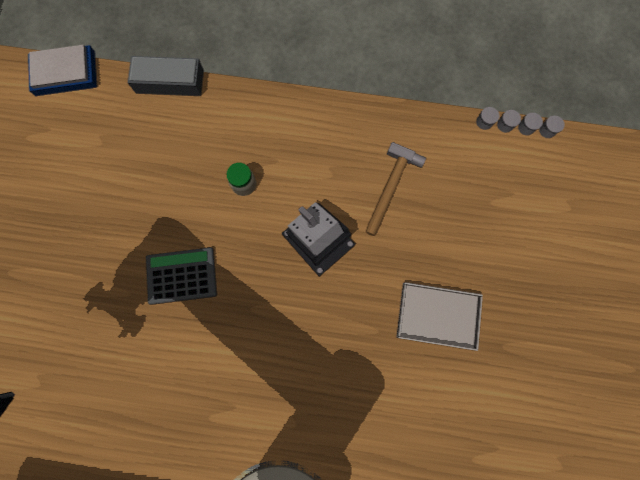

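View pics/scene0c.png

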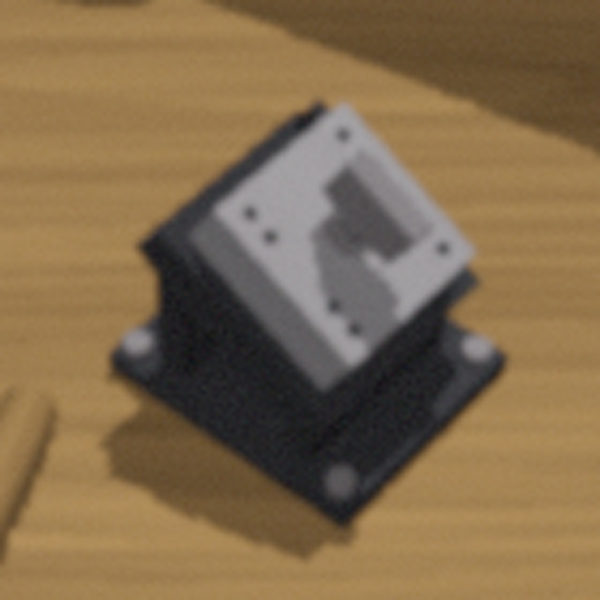

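View pics/top0c.png

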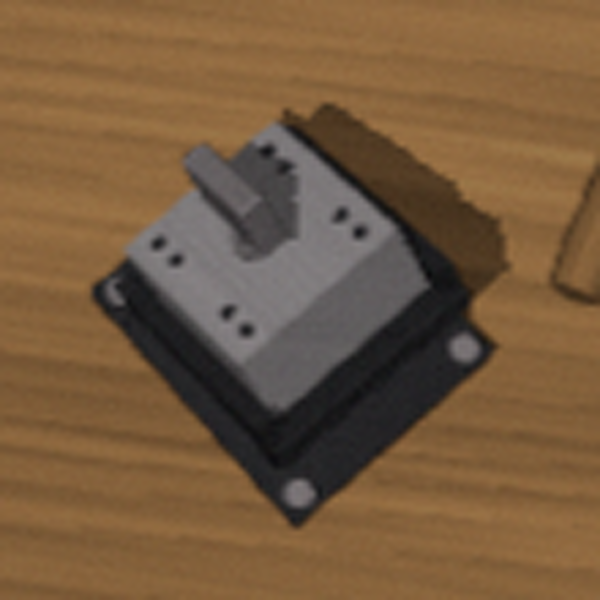

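```bash
cat > h.py <<'E'
import numpy as np, pickle, cv2
from scipy.spatial.transform import Rotation as Ro
from scipy.optimize import least_squares
def proj(c,X):
    X=np.atleast_2d(X); Y=X@np.array(c["R"]).T+np.array(c["t"])
    return np.c_[c["fx"]*Y[:,0]/Y[:,2]+c["cx"], c["fy"]*Y[:,1]/Y[:,2]+c["cy"]]
def bore_R(yaw):
    # local: z=(-.5,0,.866), x tilted: rotate about y by -30
    return Ro.from_euler('z',yaw).as_matrix()@Ro.from_euler('y',-30,degrees=True).as_matrix()
def load(n): return pickle.load(open(n,"rb"))
E
python3 - <<'E'
from h import *
S=load("scene0.pkl");T=load("top0.pkl")
s=lambda a:np.array(a)/ (600/140)+[260,205]-0.4
t=lambda a:np.array(a)/ (600/110)+[265,180]-0.4
# order: maxx, maxy, minx, miny (world)
sc=s([(350,362),(478,250),(345,103),(215,212)])
tc=t([(278,125),(125,248),(243,360),(400,230)])
# local low side -x direction -> world (+x,+y)/.. yaw ~ -135deg. 
def corners(p):
    R=bore_R(p[3]); L=np.array([(-40,39),(-40,-39),(40,-39),(40,39)])/1000.
    P=[p[:3]+R@np.array([x,y,0]) for x,y in L]
    P=np.array(P)
    o=[np.argmax(P[:,0]),np.argmax(P[:,1]),np.argmin(P[:,0]),np.argmin(P[:,1])]
    return P[o]
f=lambda p:np.r_[(proj(S,corners(p))-sc).ravel(),(proj(T,corners(p))-tc).ravel()]
best=min((least_squares(f,[.5,0,.1,y]) for y in np.radians([-150,-135,-120])),key=lambda r:r.cost)
print(best.x,np.degrees(best.x[3]),best.cost); print(f(best.x).reshape(2,4,2).round(1))
# free triangulation of corners, and bore
for i in range(4):
    r=least_squares(lambda X:np.r_[(proj(S,X)-sc[i]).ravel(),(proj(T,X)-tc[i]).ravel()],[.5,0,.1]); print(r.x.round(4),r.fun.round(1))
p=best.x;R=bore_R(p[3])
for n,c,(ox,oy,w) in (("scene",S,(260,205,140)),("top",T,(265,180,110))):
    k=600/w
    im=cv2.resize(c["color"][oy:oy+w,ox:ox+w,::-1],(600,600),interpolation=cv2.INTER_CUBIC)
    def ln(a,b,col):
        q=(proj(c,[p[:3]+R@np.array(a)/1000,p[:3]+R@np.array(b)/1000])-[ox,oy]+.5)*k
        cv2.line(im,*[tuple(int(v) for v in x) for x in q],col,1)
    Q=[(-40,-39,0),(40,-39,0),(40,39,0),(-40,39,0)]
    for i in range(4): ln(Q[i],Q[(i+1)%4],(0,255,0))
    for zz in (12,40):
      W=[(-20,-6,zz),(20,-6,zz),(20,6,zz),(-20,6,zz)]
      for i in range(4): ln(W[i],W[(i+1)%4],(0,0,255))
    cv2.imwrite(f"pics/{n}_ov.png",im)
E
```

```text
[ 0.61208673  0.0185665   0.09930569 -2.28090805] -130.68640449117513 2.992986672560063
[[[ 0.1  1.1]
  [-0.6  0.4]
  [-0.5 -0.5]
  [-0.6 -0.8]]

 [[-0.5 -0.9]
  [-0.3  0.1]
  [-0.7  1. ]
  [-0.3 -0.3]]]
[0.6624 0.0188 0.0799] [-0.3  0.  -0.3 -0. ]
[0.6053 0.0705 0.0805] [-0.4  0.  -0.5 -0.1]
[0.5619 0.0176 0.12  ] [-0.5  0.  -0.6 -0.1]
[ 0.619  -0.0329  0.1173] [-0.4  0.  -0.5 -0.1]
```

```bash
python3 -c "
import cv2,numpy as np
a=cv2.imread('pics/scene_ov.png');b=cv2.imread('pics/top_ov.png')
cv2.imwrite('pics/ov.png',cv2.resize(np.hstack([a,b]),(800,400)))"
```

```text
(no output)
```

View pics/scene_ov.png

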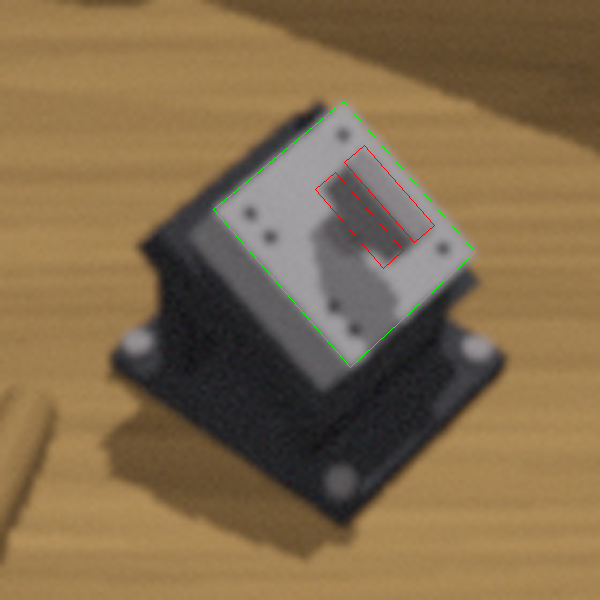

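View pics/top_ov.png

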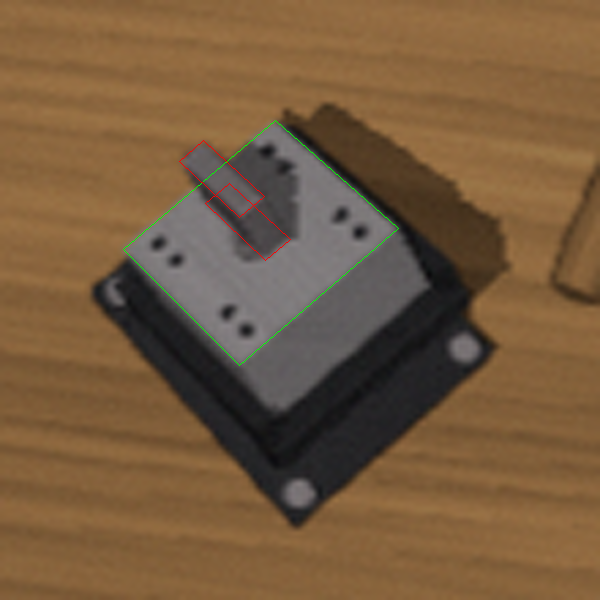

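>>> servo_tool --motion '[[[0,0,0,0,0,0.1],[0,0,0,0,0,0]]]'

```text
time: 1.2
ee_pos: [0.247, 0.4914, 0.2503]
tcp_rot: [-180.0, -0.0, 147.5]
wrist_force: [0.0, 0.1, 0.8]
opening: 0.0854
```

```bash
python3 - <<'E'
from h import *
from workcell import bot
o=bot.get_obs(); print(o["time"],o["q"].round(2),o["ee_pos"].round(4),o["tcp_rot"].round(2))
T=load("top0.pkl");S=load("scene0.pkl")
E
python3 - <<'E'
import cv2
im=cv2.imread("pics/top0.png")[275:360,385:495]
cv2.imwrite("pics/trayt.png",cv2.resize(im,None,fx=6,fy=6,interpolation=cv2.INTER_CUBIC))
E
```

```text
1.2 [63.31  4.98 10.08 95.1   0.   95.82] [0.247  0.4914 0.2503] [-180.     -0.    147.49]
```

View pics/trayt.png

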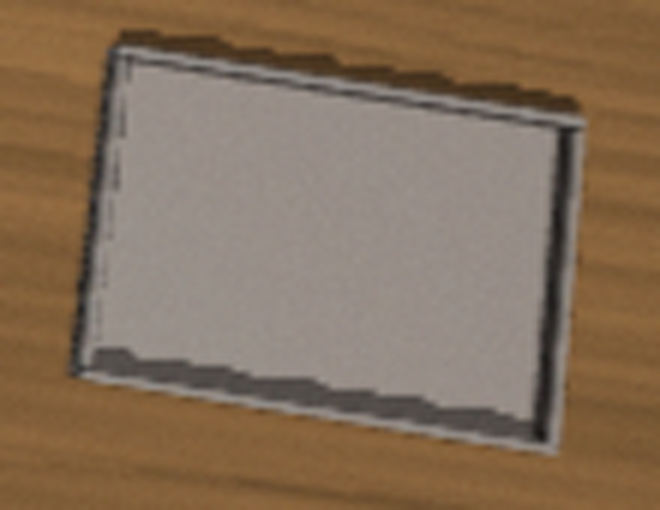

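```bash
cat >> h.py <<'E'
def back(c,uv,z):
    d=np.array([(uv[0]-c["cx"])/c["fx"],(uv[1]-c["cy"])/c["fy"],1]);R=np.array(c["R"])
    o=-R.T@c["t"]; d=R.T@d
    return o+d*(z-o[2])/d[2]
YAW=-2.28091; MOUTH=np.array([0.6121,0.0186,0.0993]); BR=bore_R(YAW); A=BR[:,2]
# tool: z=-A ; tool y along +-pin y ; choose yaw branch
def tool_R(sign=1):
    z=-A; y=sign*BR[:,1]; return np.c_[np.cross(y,z),y,z]
def rows(p0,R0,p1,R1,n):
    """n rows from pose0 to pose1, tool frame, shift in mm along axes at row start"""
    rv=(Ro.from_matrix(R0).inv()*Ro.from_matrix(R1)).as_rotvec()
    out=[];p=np.array(p0,float);R=np.array(R0)
    for i in range(n):
        s=(i+1)/n
        pt=np.array(p0)+(np.array(p1)-p0)*s
        Rt=R0@Ro.from_rotvec(rv*s).as_matrix()
        sh=(R.T@(pt-p)*1000).round(1); r=Ro.from_matrix(R.T@Rt).as_rotvec().round(4)
        out.append([*sh.tolist(),*r.tolist()])
        p=p+R@sh/1000; R=R@Ro.from_rotvec(r).as_matrix()
    return out,p,R
def pr(out):
    for i in range(0,len(out),5): print(str([out[i:i+5]]))
def eul(o): return Ro.from_euler('xyz',o["tcp_rot"],degrees=True).as_matrix()
E
python3 - <<'E'
from h import *
T=load("top0.pkl")
k=[np.array(x)/6+[385-.4,275-.4] for x in [(115,48),(582,120),(555,450),(78,375)]]
P=np.array([back(T,u,.024) for u in k]); print(P.round(4),P.mean(0).round(4),[np.linalg.norm(P[i]-P[(i+1)%4]).round(4) for i in range(4)])
d=P[1]-P[0]; print("tray long axis dir",np.degrees(np.arctan2(d[1],d[0])))
for s in (1,-1): print(s,Ro.from_matrix(tool_R(s)).as_euler('xyz',degrees=True))
from workcell import bot
o=bot.get_obs()
for s in (1,-1):
    out,p,R=rows(o["ee_pos"],eul(o),MOUTH+A*.13,tool_R(s),15); print(s);pr(out);print(p,MOUTH+A*.13)
E
```

```text
[[ 0.5265 -0.1952  0.024 ]
 [ 0.5249 -0.3642  0.024 ]
 [ 0.4085 -0.3628  0.024 ]
 [ 0.4099 -0.1942  0.024 ]] [ 0.4674 -0.2791  0.024 ] [np.float64(0.169), np.float64(0.1164), np.float64(0.1686), np.float64(0.1166)]
tray long axis dir -90.55297888399969
1 [180.          30.          49.31348355]
-1 [ 180.          -30.         -130.68651645]
1
[[[-38.1, -9.2, 2.6, 0.0298, -0.0258, 0.1113], [-38.8, -4.9, 3.7, 0.0299, -0.0259, 0.1114], [-38.9, -0.3, 4.9, 0.0298, -0.0258, 0.1113], [-38.6, 4.1, 5.8, 0.0298, -0.0259, 0.1113], [-37.8, 8.5, 6.6, 0.0298, -0.0258, 0.1114]]]
[[[-36.4, 12.9, 7.2, 0.0299, -0.0259, 0.1113], [-34.5, 17.1, 7.7, 0.0298, -0.0258, 0.1113], [-32.2, 21.0, 8.0, 0.0298, -0.0259, 0.1114], [-29.4, 24.7, 8.1, 0.0299, -0.0258, 0.1113], [-26.3, 28.0, 8.0, 0.0298, -0.0259, 0.1113]]]
[[[-22.8, 31.0, 7.8, 0.0298, -0.0258, 0.1114], [-19.0, 33.6, 7.4, 0.0298, -0.0259, 0.1113], [-14.9, 35.6, 6.8, 0.0299, -0.0258, 0.1113], [-10.7, 37.3, 6.0, 0.0298, -0.0259, 0.1114], [-6.4, 38.4, 5.1, 0.0298, -0.0258, 0.1113]]]
[0.65444643 0.06791863 0.21193225] [0.6544748  0.06788871 0.2118833 ]
-1
[[[-38.1, -9.2, 2.6, 0.0249, 0.0287, -0.0929], [-37.1, -12.7, 1.7, 0.0249, 0.0287, -0.0928], [-35.8, -16.0, 1.1, 0.0248, 0.0287, -0.0929], [-34.3, -19.2, 0.5, 0.0249, 0.0287, -0.0929], [-32.3, -22.4, 0.0, 0.0249, 0.0288, -0.0928]]]
[[[-30.0, -25.2, -0.2, 0.0249, 0.0287, -0.0929], [-27.7, -27.9, -0.4, 0.0249, 0.0287, -0.0928], [-24.8, -30.4, -0.5, 0.0248, 0.0287, -0.0929], [-22.0, -32.5, -0.3, 0.0249, 0.0287, -0.0929], [-18.8, -34.5, -0.1, 0.0249, 0.0287, -0.0928]]]
[[[-15.6, -36.0, 0.3, 0.0249, 0.0287, -0.0929], [-12.1, -37.4, 0.8, 0.0249, 0.0288, -0.0929], [-8.7, -38.2, 1.5, 0.0248, 0.0287, -0.0928], [-5.1, -38.9, 2.2, 0.0249, 0.0287, -0.0929], [-1.6, -39.1, 3.1, 0.0249, 0.0287, -0.0928]]]
[0.65443378 0.06783881 0.21186686] [0.6544748  0.06788871 0.2118833 ]
```

>>> servo_tool --motion '[[[-38.1,-9.2,2.6,0.0249,0.0287,-0.0929],[-37.1,-12.7,1.7,0.0249,0.0287,-0.0928],[-35.8,-16.0,1.1,0.0248,0.0287,-0.0929],[-34.3,-19.2,0.5,0.0249,0.0287,-0.0929],[-32.3,-22.4,0.0,0.0249,0.0288,-0.0928]]]'

```text
time: 1.7
ee_pos: [0.384, 0.3491, 0.2377]
tcp_rot: [-175.0, -9.6, 174.2]
wrist_force: [-0.6, 1.0, 0.4]
opening: 0.0852
```

>>> servo_tool --motion '[[[-30.0,-25.2,-0.2,0.0249,0.0287,-0.0929],[-27.7,-27.9,-0.4,0.0249,0.0287,-0.0928],[-24.8,-30.4,-0.5,0.0248,0.0287,-0.0929],[-22.0,-32.5,-0.3,0.0249,0.0287,-0.0929],[-18.8,-34.5,-0.1,0.0249,0.0287,-0.0928]]]'

```text
time: 2.2
ee_pos: [0.5202, 0.2081, 0.2245]
tcp_rot: [-174.8, -20.4, -159.1]
wrist_force: [1.1, 0.2, 0.6]
opening: 0.0856
```

>>> servo_tool --motion '[[[-15.6,-36.0,0.3,0.0249,0.0287,-0.0929],[-12.1,-37.4,0.8,0.0249,0.0288,-0.0929],[-8.7,-38.2,1.5,0.0248,0.0287,-0.0928],[-5.1,-38.9,2.2,0.0249,0.0287,-0.0929],[-1.6,-39.1,3.1,0.0249,0.0287,-0.0928]]]' --gripper 50

```text
time: 2.7
ee_pos: [0.656, 0.0671, 0.2116]
tcp_rot: [179.8, -30.1, -130.2]
wrist_force: [0.9, 0.2, 0.8]
opening: 0.0499
```

```bash
python3 - <<'E'
from h import *
from workcell import bot
o=bot.get_obs(); print(o["time"],o["q"].round(1),o["ee_pos"].round(4),o["tcp_rot"].round(2))
out,p,R=rows(o["ee_pos"],eul(o),MOUTH+A*.075,tool_R(-1),4);pr(out)
E
```

```text
2.7 [ 12.8  50.1  62.1 126.9 -17.4 -33.1] [0.656  0.0671 0.2116] [ 179.82  -30.07 -130.16]
[[[0.1, 0.4, 13.7, -0.0004, -0.0003, 0.002], [0.1, 0.5, 13.8, -0.0004, -0.0003, 0.002], [0.1, 0.4, 13.7, -0.0003, -0.0003, 0.002], [0.2, 0.4, 13.8, -0.0004, -0.0003, 0.002]]]
```

>>> servo_tool --motion '[[[0,0,14,0,0,0],[0,0,14,0,0,0],[0,0,14,0,0,0],[0,0,13,0,0,0],[0,0,0,0,0,0]]]'

```text
time: 3.2
ee_pos: [0.6366, 0.047, 0.1628]
tcp_rot: [179.8, -30.1, -130.4]
wrist_force: [0.6, -0.0, -0.1]
opening: 0.05
```

```bash
python3 - <<'E'
from h import *
from workcell import bot
o=bot.get_obs(); print(o["time"],o["q"].round(1),o["ee_pos"].round(4),o["tcp_rot"].round(2),(MOUTH+A*.075).round(4))
ims=[]
for n,(ox,oy) in (("scene",(260,170)),("top",(240,140))):
    c=bot.camera(n); pickle.dump(c,open(n+"1.pkl","wb"))
    im=c["color"][:,:,::-1].copy()
    im=im[oy:oy+150,ox:ox+130]; ims.append(cv2.resize(im,(390,450),interpolation=cv2.INTER_CUBIC))
cv2.imwrite("pics/a1.png",np.hstack(ims))
E
```

```text
3.2 [ 11.6  42.1  43.9 116.4 -17.8 -34. ] [0.6366 0.047  0.1628] [ 179.82  -30.11 -130.43] [0.6365 0.047  0.1643]
```

View pics/a1.png

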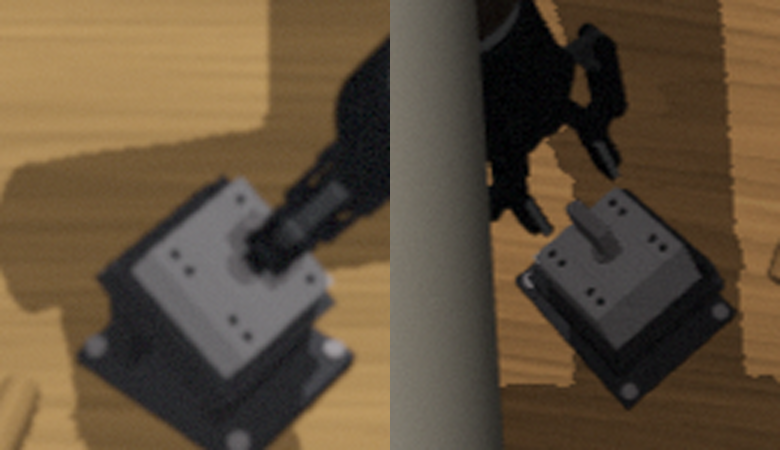

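>>> servo_tool --motion '[[[0,0,10,0,0,0],[0,0,10,0,0,0],[0,0,10,0,0,0],[0,0,10,0,0,0],[0,0,7,0,0,0]]]'

```text
time: 3.8
ee_pos: [0.6222, 0.0299, 0.1238]
tcp_rot: [-180.0, -30.0, -130.5]
wrist_force: [0.5, -0.6, 0.4]
opening: 0.0503
```

>>> servo_tool --motion '[[[0,0,0,0,0,0],[0,0,0,0,0,0]]]' --gripper 25 --newtons 25

```text
time: 4.0
ee_pos: [0.6221, 0.03, 0.1241]
tcp_rot: [-180.0, -30.0, -130.6]
wrist_force: [-0.0, -0.1, -0.4]
opening: 0.0252
```

```bash
cat >> h.py <<'E'
def st():
    from workcell import bot
    o=bot.get_obs();R=eul(o); f=R.T@o["wrist_force"]
    print("t",round(o["time"],2),"q",o["q"].round(1),"op",round(o["opening"],4),"Ftool",f.round(1),"Mtool",(R.T@o["torque"]).round(3),
      "mouth-frame mm",(BR.T@(o["ee_pos"]-MOUTH)*1000).round(1),"rpy",o["tcp_rot"].round(1))
    return o
E
python3 - <<'E'
from h import *
from workcell import bot
st()
ims=[]
for n,(ox,oy) in (("scene",(270,190)),("top",(240,150))):
    c=bot.camera(n)
    im=c["color"][:,:,::-1].copy()
    im=im[oy:oy+120,ox:ox+110]; ims.append(cv2.resize(im,(396,432),interpolation=cv2.INTER_CUBIC))
cv2.imwrite("pics/a2.png",np.hstack(ims))
E
```

```text
t 4.0 q [ 10.5  38.2  33.7 109.7 -18.3 -35. ] op 0.0252 Ftool [-0.1 -0.1  0.4] Mtool [-0.059 -0.437  0.034] mouth-frame mm [-0.7  0.2 29.1] rpy [-180.   -30.  -130.6]
```

View pics/a2.png

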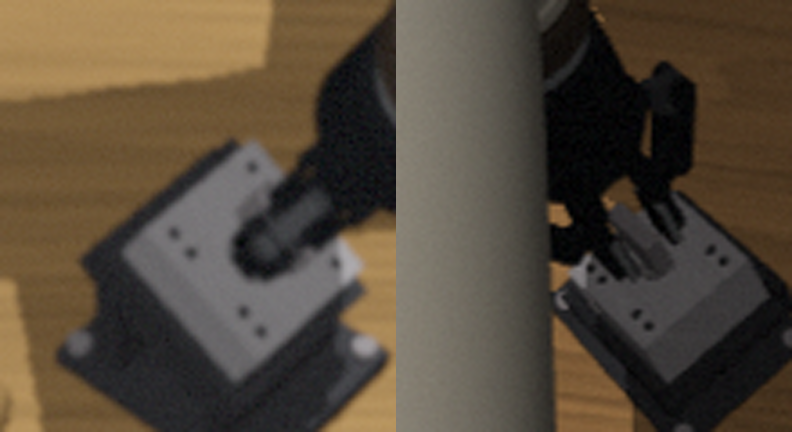

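```bash
python3 - <<'E'
from h import *
S=load("scene0.pkl");T=load("top0.pkl")
ims=[]
for c,(ox,oy,w) in ((S,(325,230,45)),(T,(292,198,36))):
    k=400/w
    im=cv2.resize(c["color"][oy:oy+w,ox:ox+w,::-1],(400,400),interpolation=cv2.INTER_CUBIC)
    im=cv2.convertScaleAbs(im,alpha=1.5)
    for zz in (12,40):
      W=[(-20,-6,zz),(20,-6,zz),(20,6,zz),(-20,6,zz)]
      q=(proj(c,[MOUTH+BR@np.array(a)/1000 for a in W])-[ox,oy]+.5)*k
      cv2.polylines(im,[q.astype(int)],True,(0,0,255),1)
    ims.append(im)
cv2.imwrite("pics/w.png",np.hstack(ims))
E
```

```text
(no output)
```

View pics/w.png

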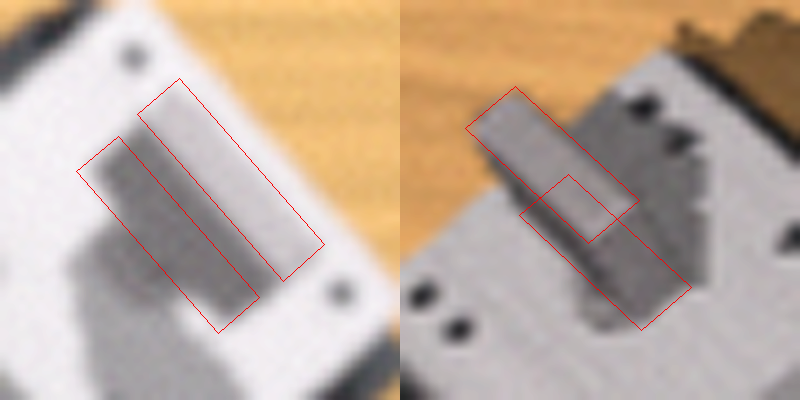

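>>> servo_tool --motion '[[[0.7,0,0.5,0,0,0],[0,0,0,0,0,0],[0,0,0,0,0,0]]]' --gripper 0 --newtons 60

```text
time: 4.4
ee_pos: [0.6216, 0.0295, 0.1239]
tcp_rot: [-180.0, -29.9, -130.6]
wrist_force: [1.0, 3.4, 4.9]
opening: 0.0115
```

```bash
python3 - <<'E'
from h import *
st()
E
```

```text
t 4.4 q [ 10.4  38.   33.5 109.6 -18.3 -35. ] op 0.0115 Ftool [-0.4  1.4 -5.9] Mtool [-0.425 -0.731 -0.018] mouth-frame mm [-0.2  0.1 28.6] rpy [-180.   -29.9 -130.6]
```

>>> servo_tool --motion '[[[0,0,-0.2,0,0,0.1],[0,0,-0.2,0,0,0.14],[0,0,-0.2,0,0,0.14]]]'

```text
time: 4.7
ee_pos: [0.6215, 0.0295, 0.124]
tcp_rot: [-167.8, -27.6, -155.7]
wrist_force: [0.7, 1.9, 0.4]
opening: 0.0112
```

```bash
python3 - <<'E'
from h import *
st()
E
```

```text
t 4.7 q [ 10.4  38.1  33.6 109.7 -18.3 -12.9] op 0.0112 Ftool [-1.   1.2 -1.3] Mtool [-0.338 -0.485 -0.216] mouth-frame mm [-0.1  0.1 28.6] rpy [-167.8  -27.6 -155.7]
```

>>> servo_tool --motion '[[[0,0,-0.4,0,0,0.14],[0,0,-0.4,0,0,0.14],[0,0,-0.3,0,0,0.14],[0,0,-0.3,0,0,0.14],[0,0,-0.3,0,0,0.14]]]'

```text
time: 5.2
ee_pos: [0.6218, 0.0293, 0.1245]
tcp_rot: [-152.9, -13.6, 163.9]
wrist_force: [-1.1, -2.5, -5.9]
opening: 0.0109
```

```bash
python3 - <<'E'
from h import *
st()
E
```

```text
t 5.2 q [ 10.4  38.2  33.8 109.9 -18.4  27.2] op 0.0109 Ftool [-1.1  0.3  6.4] Mtool [-0.336 -0.477 -0.205] mouth-frame mm [ 0.1  0.4 29.1] rpy [-152.9  -13.6  163.9]
```

>>> servo_tool --motion '[[[0,0,-0.25,0,0,0.14],[0,0,-0.25,0,0,0.14],[0,0,-0.25,0,0,0.14],[0,0,-0.25,0,0,0.14],[0,0,-0.25,0,0,0.14]]]'

```text
time: 5.7
ee_pos: [0.6219, 0.0292, 0.1256]
tcp_rot: [-150.4, 6.1, 128.7]
wrist_force: [-4.3, -7.0, -4.5]
opening: 0.0113
```

```bash
python3 - <<'E'
from h import *
st()
E
```

```text
t 5.7 q [ 10.4  38.3  34.1 110.1 -18.4  67.4] op 0.0113 Ftool [-2.3 -4.3  8. ] Mtool [ 0.351 -0.486 -0.179] mouth-frame mm [ 0.7  0.5 30. ] rpy [-150.4    6.1  128.7]
```

>>> servo_tool --motion '[[[0,0,0,0,0,-0.14],[0,0,-0.2,0,0,-0.14],[0,0,-0.24,0,0,-0.14],[0,0,-0.24,0,0,-0.14],[0,0,-0.24,0,0,-0.14]]]'

```text
time: 6.2
ee_pos: [0.6226, 0.0301, 0.1259]
tcp_rot: [-153.0, -13.9, 164.5]
wrist_force: [-0.3, -2.0, -7.9]
opening: 0.011
```

```bash
python3 - <<'E'
from h import *
st()
E
```

```text
t 6.2 q [ 10.5  38.4  34.3 110.2 -18.3  26.6] op 0.011 Ftool [-2.2  1.6  7.7] Mtool [-0.627 -0.788  0.142] mouth-frame mm [-0.2  0.4 30.8] rpy [-153.   -13.9  164.5]
```

Works: about 0.2 mm per row at 8 N. Continue.

>>> servo_tool --motion '[[[0,0,-0.24,0,0,-0.14],[0,0,-0.24,0,0,-0.14],[0,0,-0.24,0,0,-0.14],[0,0,-0.24,0,0,-0.14],[0,0,-0.24,0,0,-0.14]]]'

```text
time: 6.7
ee_pos: [0.6227, 0.0307, 0.1268]
tcp_rot: [-168.1, -27.9, -155.0]
wrist_force: [-2.2, -2.8, -8.1]
opening: 0.0112
```

```bash
python3 - <<'E'
from h import *
st()
E
```

```text
t 6.7 q [ 10.5  38.5  34.5 110.3 -18.3 -13.4] op 0.0112 Ftool [-0.9  0.2  8.8] Mtool [-0.285 -0.676  0.193] mouth-frame mm [-0.3  0.2 31.9] rpy [-168.1  -27.9 -155. ]
```

>>> servo_tool --motion '[[[0,0,-0.24,0,0,-0.14],[0,0,-0.24,0,0,-0.14],[0,0,-0.24,0,0,-0.14],[0,0,-0.24,0,0,-0.14],[0,0,-0.24,0,0,-0.14]]]'

```text
time: 7.2
ee_pos: [0.6227, 0.0313, 0.1279]
tcp_rot: [169.3, -28.4, -109.2]
wrist_force: [-4.2, -1.5, -7.7]
opening: 0.0113
```

```bash
python3 - <<'E'
from h import *
st()
E
```

```text
t 7.2 q [ 10.6  38.6  34.7 110.6 -18.2 -53.5] op 0.0113 Ftool [-1.2  1.9  8.6] Mtool [-0.382 -0.663  0.223] mouth-frame mm [-0.1 -0.2 33. ] rpy [ 169.3  -28.4 -109.2]
```

>>> servo_tool --motion '[[[0,0,-0.23,0,0,-0.14],[0,0,-0.23,0,0,-0.14],[0,0,-0.23,0,0,-0.14],[0,0,-0.23,0,0,-0.14],[0,0,-0.23,0,0,-0.14]]]'

```text
time: 7.7
ee_pos: [0.6224, 0.0319, 0.129]
tcp_rot: [153.4, -14.9, -68.3]
wrist_force: [-9.4, -0.4, -6.0]
opening: 0.0111
```

```bash
python3 - <<'E'
from h import *
st()
E
```

```text
t 7.7 q [ 10.6  38.7  34.9 110.8 -18.2 -93.6] op 0.0111 Ftool [-4.5  5.7  8.4] Mtool [-0.981 -1.128  0.206] mouth-frame mm [ 0.3 -0.9 34.2] rpy [153.4 -14.9 -68.3]
```

>>> servo_tool --motion '[[[0,0,0,0,0,0.14],[0,0,-0.2,0,0,0.14],[0,0,-0.24,0,0,0.14],[0,0,-0.24,0,0,0.14],[0,0,-0.24,0,0,0.14]]]'

```text
time: 8.2
ee_pos: [0.6236, 0.0325, 0.1294]
tcp_rot: [169.7, -28.4, -109.9]
wrist_force: [-2.8, -0.3, -8.8]
opening: 0.0112
```

```bash
python3 - <<'E'
from h import *
st()
E
```

```text
t 8.2 q [ 10.6  38.8  35.1 110.8 -18.2 -52.8] op 0.0112 Ftool [-3.1  1.   8.6] Mtool [-0.032 -1.03  -0.247] mouth-frame mm [-0.6 -0.3 35.1] rpy [ 169.7  -28.4 -109.9]
```

>>> servo_tool --motion '[[[0,0,-0.24,0,0,0.14],[0,0,-0.24,0,0,0.14],[0,0,-0.24,0,0,0.14],[0,0,-0.24,0,0,0.14],[0,0,-0.24,0,0,0.14]]]'

```text
time: 8.7
ee_pos: [0.6241, 0.0325, 0.1306]
tcp_rot: [-167.8, -27.8, -155.7]
wrist_force: [-3.8, -2.9, -8.1]
opening: 0.0111
```

```bash
python3 - <<'E'
from h import *
st()
E
```

```text
t 8.7 q [ 10.6  38.8  35.4 111.  -18.2 -12.7] op 0.0111 Ftool [0.3 1.  9.4] Mtool [-0.226 -0.655 -0.156] mouth-frame mm [-0.2  0.1 36.3] rpy [-167.8  -27.8 -155.7]
```

>>> servo_tool --motion '[[[0,0,-0.24,0,0,0.14],[0,0,-0.24,0,0,0.14],[0,0,-0.24,0,0,0.14],[0,0,-0.24,0,0,0.14],[0,0,-0.24,0,0,0.14]]]'

```text
time: 9.2
ee_pos: [0.6245, 0.0325, 0.1318]
tcp_rot: [-152.8, -13.6, 163.9]
wrist_force: [-3.0, -5.0, -7.1]
opening: 0.011
```

```bash
python3 - <<'E'
from h import *
st()
E
```

```text
t 9.2 q [ 10.6  38.9  35.6 111.2 -18.3  27.4] op 0.011 Ftool [-0.2 -1.8  9. ] Mtool [ 0.179 -0.343 -0.168] mouth-frame mm [ 0.1  0.4 37.5] rpy [-152.8  -13.6  163.9]
```

>>> servo_tool --motion '[[[0,0,0,0,0,-0.14],[0,0,-0.2,0,0,-0.14],[0,0,-0.24,0,0,-0.14],[0,0,-0.24,0,0,-0.14],[0,0,-0.24,0,0,-0.14]]]'

```text
time: 9.7
ee_pos: [0.6249, 0.0332, 0.1324]
tcp_rot: [-168.1, -27.9, -155.0]
wrist_force: [-2.3, -3.2, -7.9]
opening: 0.0113
```

```bash
python3 - <<'E'
from h import *
st()
E
```

```text
t 9.7 q [ 10.7  39.   35.8 111.3 -18.2 -13.3] op 0.0113 Ftool [-0.7 -0.1  8.7] Mtool [-0.279 -0.693  0.184] mouth-frame mm [-0.3  0.2 38.4] rpy [-168.1  -27.9 -155. ]
```

>>> servo_tool --motion '[[[0,0,-0.23,0,0,-0.14],[0,0,-0.23,0,0,-0.14],[0,0,-0.23,0,0,-0.14],[0,0,-0.23,0,0,-0.14],[0,0,-0.23,0,0,-0.14]]]'

```text
time: 10.2
ee_pos: [0.6249, 0.0338, 0.1335]
tcp_rot: [169.3, -28.4, -109.2]
wrist_force: [-5.2, -2.0, -7.7]
opening: 0.0114
```

```bash
python3 - <<'E'
from h import *
from workcell import bot
st()
ims=[]
for n,(ox,oy) in (("scene",(270,190)),("top",(240,150))):
    c=bot.camera(n)
    im=c["color"][:,:,::-1].copy()
    im=im[oy:oy+120,ox:ox+110]; ims.append(cv2.resize(im,(396,432),interpolation=cv2.INTER_CUBIC))
cv2.imwrite("pics/a3.png",np.hstack(ims))
E
```

```text
t 10.2 q [ 10.7  39.1  36.1 111.5 -18.2 -53.4] op 0.0114 Ftool [-0.5  2.6  9.1] Mtool [-0.456 -0.585  0.219] mouth-frame mm [-0.1 -0.2 39.5] rpy [ 169.3  -28.4 -109.2]
```

View pics/a3.png

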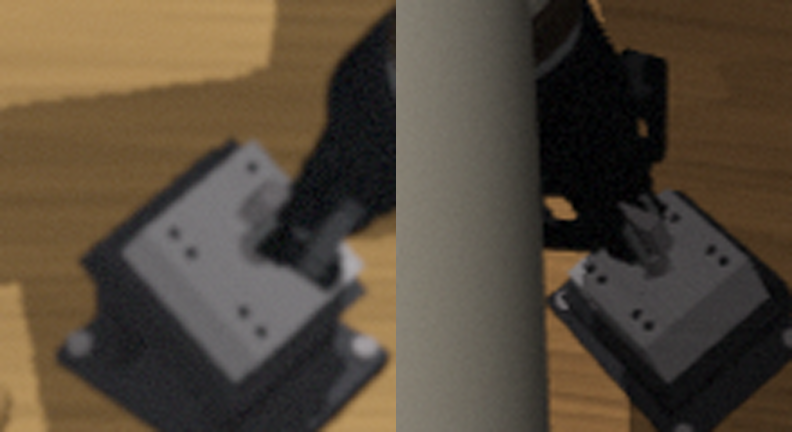

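>>> servo_tool --motion '[[[0,0,0,0,0,0.14],[0,0,-0.2,0,0,0.14],[0,0,-0.23,0,0,0.14],[0,0,-0.23,0,0,0.14],[0,0,-0.23,0,0,0.14]]]'

```text
time: 10.8
ee_pos: [0.6255, 0.034, 0.1345]
tcp_rot: [-167.7, -27.7, -155.8]
wrist_force: [-3.1, -3.7, -7.3]
opening: 0.0113
```

>>> servo_tool --motion '[[[0,0,-0.23,0,0,0.14],[0,0,-0.23,0,0,0.14],[0,0,-0.23,0,0,0.14],[0,0,-0.23,0,0,0.14],[0,0,-0.23,0,0,0.14]]]'

```text
time: 11.3
ee_pos: [0.6259, 0.034, 0.1356]
tcp_rot: [-152.8, -13.6, 163.8]
wrist_force: [-3.7, -6.6, -6.9]
opening: 0.0112
```

```bash
python3 - <<'E'
from h import *
st()
E
```

```text
t 11.3 q [ 10.7  39.2  36.5 111.7 -18.2  27.6] op 0.0112 Ftool [ 0.  -3.3  9.7] Mtool [ 0.235 -0.283 -0.189] mouth-frame mm [ 0.2  0.4 41.8] rpy [-152.8  -13.6  163.8]
```

>>> servo_tool --motion '[[[0,0,0,0,0,-0.14],[0,0,-0.2,0,0,-0.14],[0,0,-0.23,0,0,-0.14],[0,0,-0.23,0,0,-0.14],[0,0,-0.23,0,0,-0.14]]]'

```text
time: 11.8
ee_pos: [0.6264, 0.0349, 0.1362]
tcp_rot: [-168.0, -27.8, -155.1]
wrist_force: [-1.0, -2.0, -9.0]
opening: 0.0111
```

>>> servo_tool --motion '[[[0,0,-0.23,0,0,-0.14],[0,0,-0.23,0,0,-0.14],[0,0,-0.23,0,0,-0.14],[0,0,-0.23,0,0,-0.14],[0,0,-0.23,0,0,-0.14]]]'

```text
time: 12.3
ee_pos: [0.6263, 0.0354, 0.1373]
tcp_rot: [169.4, -28.4, -109.4]
wrist_force: [-6.1, -2.9, -7.2]
opening: 0.011
```

```bash
python3 - <<'E'
from h import *
st()
E
```

```text
t 12.3 q [ 10.8  39.4  36.9 112.  -18.1 -53.2] op 0.011 Ftool [0.7 3.2 9.3] Mtool [-0.623 -0.492  0.237] mouth-frame mm [-0.1 -0.2 43.9] rpy [ 169.4  -28.4 -109.4]
```

>>> servo_tool --motion '[[[0,0,0,0,0,0.14],[0,0,-0.15,0,0,0.14],[0,0,-0.22,0,0,0.14],[0,0,-0.22,0,0,0.14],[0,0,-0.22,0,0,0.14]]]'

```text
time: 12.8
ee_pos: [0.6269, 0.0356, 0.138]
tcp_rot: [-167.7, -27.7, -155.8]
wrist_force: [-2.1, -3.0, -6.6]
opening: 0.0114
```

>>> servo_tool --motion '[[[0,0,-0.22,0,0,0.14],[0,0,-0.22,0,0,0.14],[0,0,-0.22,0,0,0.14],[0,0,-0.22,0,0,0.14],[0,0,-0.22,0,0,0.14]]]'

```text
time: 13.3
ee_pos: [0.6273, 0.0356, 0.1391]
tcp_rot: [-152.8, -13.5, 163.8]
wrist_force: [-3.2, -5.3, -6.6]
opening: 0.0109
```

```bash
python3 - <<'E'
from h import *
st()
E
```

```text
t 13.3 q [ 10.8  39.5  37.4 112.3 -18.2  27.7] op 0.0109 Ftool [-0.  -2.2  8.7] Mtool [ 0.084 -0.315 -0.13 ] mouth-frame mm [ 0.2  0.4 45.9] rpy [-152.8  -13.5  163.8]
```

>>> servo_tool --motion '[[[0,0,0,0,0,-0.14],[0,0,-0.18,0,0,-0.14],[0,0,-0.23,0,0,-0.14],[0,0,-0.23,0,0,-0.14],[0,0,-0.23,0,0,-0.14]]]'

```text
time: 13.8
ee_pos: [0.6277, 0.0365, 0.1397]
tcp_rot: [-168.0, -27.8, -155.1]
wrist_force: [-2.5, -2.1, -8.1]
opening: 0.0111
```

>>> servo_tool --motion '[[[0,0,-0.23,0,0,-0.14],[0,0,-0.23,0,0,-0.14],[0,0,-0.23,0,0,-0.14],[0,0,-0.23,0,0,-0.14],[0,0,-0.23,0,0,-0.14]]]'

```text
time: 14.3
ee_pos: [0.6274, 0.0371, 0.1407]
tcp_rot: [169.4, -28.4, -109.4]
wrist_force: [-7.2, -0.7, -6.8]
opening: 0.0112
```

```bash
python3 - <<'E'
from h import *
st()
E
```

```text
t 14.3 q [ 10.9  39.7  37.8 112.6 -18.1 -53.1] op 0.0112 Ftool [-0.5  5.1  8.5] Mtool [-1.001 -0.511  0.133] mouth-frame mm [-0.1 -0.5 47.9] rpy [ 169.4  -28.4 -109.4]
```

>>> servo_tool --motion '[[[0,0,0,0,0,0.14],[0,0,-0.18,0,0,0.14],[0,0,-0.23,0,0,0.14],[0,0,-0.23,0,0,0.14],[0,0,-0.23,0,0,0.14]]]'

```text
time: 14.8
ee_pos: [0.6283, 0.0372, 0.1415]
tcp_rot: [-167.7, -27.7, -155.8]
wrist_force: [-1.6, -1.6, -7.3]
opening: 0.0114
```

>>> servo_tool --motion '[[[0,0,-0.23,0,0,0.14],[0,0,-0.23,0,0,0.14],[0,0,-0.23,0,0,0.14],[0,0,-0.23,0,0,0.14],[0,0,-0.23,0,0,0.14]]]'

```text
time: 15.3
ee_pos: [0.6291, 0.0377, 0.1436]
tcp_rot: [-152.9, -13.4, 163.8]
wrist_force: [0.3, 0.3, -0.9]
opening: 0.0113
```

```bash
python3 - <<'E'
from h import *
st()
E
```

```text
t 15.3 q [ 11.   39.8  38.3 112.9 -18.1  27.8] op 0.0113 Ftool [-0.4  0.7  0.5] Mtool [-0.332 -0.375  0.082] mouth-frame mm [-0.   0.5 51.1] rpy [-152.9  -13.4  163.8]
```

>>> servo_tool --motion '[[[0,0,0,0,0,-0.14],[0,0,-0.18,0,0,-0.14],[0,0,-0.23,0,0,-0.14],[0,0,-0.23,0,0,-0.14],[0,0,-0.23,0,0,-0.14]]]'

```text
time: 15.8
ee_pos: [0.6294, 0.0382, 0.1444]
tcp_rot: [-168.0, -27.7, -155.1]
wrist_force: [0.8, -0.3, -1.3]
opening: 0.0115
```

>>> servo_tool --motion '[[[0,0,-0.23,0,0,-0.14],[0,0,-0.23,0,0,-0.14],[0,0,-0.23,0,0,-0.14],[0,0,-0.23,0,0,-0.14],[0,0,-0.23,0,0,-0.14]]]'

```text
time: 16.3
ee_pos: [0.6294, 0.0389, 0.1453]
tcp_rot: [169.5, -28.3, -109.4]
wrist_force: [-2.1, 1.0, -1.6]
opening: 0.0108
```

```bash
python3 - <<'E'
from h import *
st()
E
```

```text
t 16.3 q [ 11.   40.   38.7 113.2 -18.1 -53. ] op 0.0108 Ftool [-1.   2.1  1.7] Mtool [-0.486 -0.628  0.052] mouth-frame mm [-0.1 -0.1 53.2] rpy [ 169.5  -28.3 -109.4]
```

>>> servo_tool --motion '[[[0,0,-1,0,0,0.14],[0,0,-1.5,0,0,0.14],[0,0,-2,0,0,0.14],[0,0,-2,0,0,0],[0,0,-2,0,0,0]]]'

```text
time: 16.8
ee_pos: [0.6325, 0.042, 0.1529]
tcp_rot: [-176.8, -29.9, -137.0]
wrist_force: [-0.5, 0.5, -1.1]
opening: 0.0113
```

>>> servo_tool --motion '[[[0,0,-3,0,0,0],[0,0,-5,0,0,0],[0,0,-8,0,0,0],[0,0,-10,0,0,0],[0,0,0,0,0,0]]]'

```text
time: 17.3
ee_pos: [0.6414, 0.0524, 0.1765]
tcp_rot: [-176.7, -29.7, -137.1]
wrist_force: [-0.6, -0.2, -1.7]
opening: 0.0112
```

```bash
python3 - <<'E'
from h import *
from workcell import bot
st()
ims=[]
for n,(ox,oy) in (("scene",(270,160)),("top",(240,110))):
    c=bot.camera(n)
    im=c["color"][:,:,::-1].copy()
    im=im[oy:oy+160,ox:ox+130]; ims.append(cv2.resize(im,(390,480),interpolation=cv2.INTER_CUBIC))
cv2.imwrite("pics/a4.png",np.hstack(ims))
E
```

```text
t 17.3 q [ 11.9  43.4  47.4 118.6 -17.7 -28. ] op 0.0112 Ftool [-0.3  0.3  1.7] Mtool [-0.05  -0.529  0.004] mouth-frame mm [-0.1  0.2 89.2] rpy [-176.7  -29.7 -137.1]
```

View pics/a4.png

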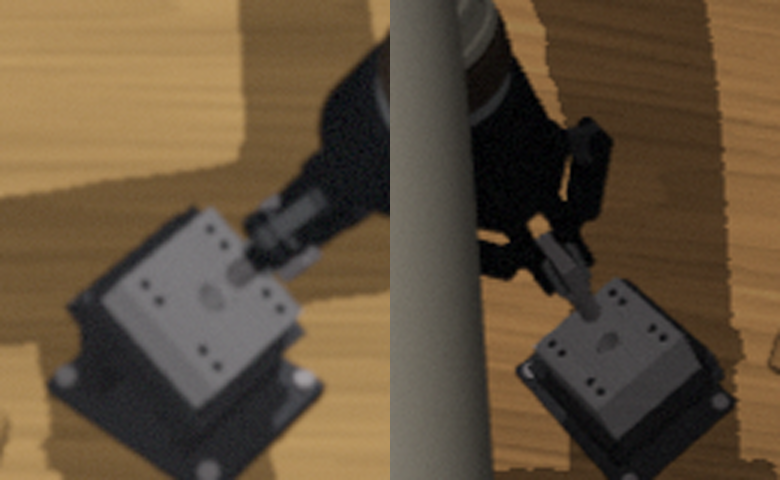

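```bash
cat >> h.py <<'E'
th=np.radians(55);ps=np.radians(-55);DIR=np.array([np.cos(ps),np.sin(ps),0])
TZ=np.sin(th)*DIR-np.cos(th)*np.array([0,0,1]);TY=np.array([-np.sin(ps),np.cos(ps),0]);TR=np.c_[np.cross(TY,TZ),TY,TZ]
E
python3 - <<'E'
from h import *
from workcell import bot
o=bot.get_obs();R0=eul(o);p0=o["ee_pos"]
sl=(Ro.from_matrix(R0).inv()*Ro.from_matrix(TR)).as_rotvec();print(np.degrees(np.linalg.norm(sl)))
Rm=R0@Ro.from_rotvec(sl*.3).as_matrix()
print("mid z",Rm[:,2], "target y/z",TR[:,1],TR[:,2])
out,p,R=rows(p0,R0,np.array([.615,.015,.24]),Rm,5);pr(out)
out,p,R=rows(p,R,np.array([.4596,-.2684,.16]),TR,10);pr(out);print(p,R)
E
```

```text
121.35419137404384
mid z [-0.01563131 -0.33838463 -0.94087805] target y/z [0.81915204 0.57357644 0.        ] [ 0.46984631 -0.67101007 -0.57357644]
[[[14.1, -2.3, -6.7, 0.0219, -0.0615, 0.109], [13.4, -3.9, -7.5, 0.0219, -0.0615, 0.1091], [12.3, -5.5, -8.2, 0.0219, -0.0615, 0.109], [11.2, -7.0, -8.8, 0.0219, -0.0615, 0.109], [9.7, -8.3, -9.2, 0.0219, -0.0615, 0.1091]]]
[[[21.1, -19.0, 17.4, 0.0256, -0.0717, 0.1272], [19.8, -21.2, 16.4, 0.0255, -0.0718, 0.1272], [18.1, -23.2, 15.6, 0.0256, -0.0717, 0.1272], [16.2, -24.9, 14.9, 0.0255, -0.0718, 0.1272], [13.9, -26.5, 14.6, 0.0256, -0.0717, 0.1272]]]
[[[11.5, -27.8, 14.4, 0.0256, -0.0717, 0.1272], [8.9, -28.7, 14.3, 0.0255, -0.0718, 0.1272], [6.3, -29.3, 14.5, 0.0256, -0.0717, 0.1272], [3.6, -29.5, 15.0, 0.0255, -0.0718, 0.1272], [0.9, -29.4, 15.5, 0.0256, -0.0717, 0.1272]]]
[ 0.45966152 -0.26840321  0.16000935] [[-3.29014489e-01  8.19139487e-01  4.69851005e-01]
 [ 4.69848138e-01  5.73594370e-01 -6.70993462e-01]
 [-8.19141131e-01 -7.95176668e-06 -5.73592021e-01]]
```

>>> servo_tool --motion '[[[14.1,-2.3,-6.7,0.0219,-0.0615,0.109],[13.4,-3.9,-7.5,0.0219,-0.0615,0.1091],[12.3,-5.5,-8.2,0.0219,-0.0615,0.109],[11.2,-7.0,-8.8,0.0219,-0.0615,0.109],[9.7,-8.3,-9.2,0.0219,-0.0615,0.1091]]]'

```text
time: 17.9
ee_pos: [0.6142, 0.0142, 0.2405]
tcp_rot: [-161.0, -5.8, -165.9]
wrist_force: [0.1, 0.2, -0.3]
opening: 0.0111
```

>>> servo_tool --motion '[[[21.1,-19.0,17.4,0.0256,-0.0717,0.1272],[19.8,-21.2,16.4,0.0255,-0.0718,0.1272],[18.1,-23.2,15.6,0.0256,-0.0717,0.1272],[16.2,-24.9,14.9,0.0255,-0.0718,0.1272],[13.9,-26.5,14.6,0.0256,-0.0717,0.1272]]]'

```text
time: 18.4
ee_pos: [0.5355, -0.128, 0.1996]
tcp_rot: [-158.6, 26.7, 166.9]
wrist_force: [0.2, -0.5, -0.9]
opening: 0.0111
```

```bash
python3 - <<'E'
from h import *
st()
E
```

```text
t 18.4 q [ -1.  -17.2 -21.9  63.5 -26.4  12. ] op 0.0111 Ftool [ 0.1 -0.1  1. ] Mtool [-0.359  0.522  0.003] mouth-frame mm [189.6  37.5   6.3] rpy [-158.6   26.7  166.9]
```

>>> servo_tool --motion '[[[11.5,-27.8,14.4,0.0256,-0.0717,0.1272],[8.9,-28.7,14.3,0.0255,-0.0718,0.1272],[6.3,-29.3,14.5,0.0256,-0.0717,0.1272],[3.6,-29.5,15.0,0.0255,-0.0718,0.1272],[0.9,-29.4,15.5,0.0256,-0.0717,0.1272]]]'

```text
time: 18.9
ee_pos: [0.4577, -0.2693, 0.1592]
tcp_rot: [179.7, 55.2, 124.5]
wrist_force: [0.6, -0.1, -0.8]
opening: 0.0111
```

>>> servo_tool --motion '[[[0,0,0,0,0,0],[0,0,0,0,0,0]]]'

```text
time: 19.1
ee_pos: [0.4583, -0.2686, 0.1595]
tcp_rot: [-179.9, 55.0, 125.1]
wrist_force: [-0.4, 0.6, 0.2]
opening: 0.0115
```

```bash
python3 - <<'E'
from h import *
from workcell import bot
o=st();print(o["ee_pos"],eul(o).round(3))
ims=[]
for n,(ox,oy) in (("scene",(120,130)),("top",(350,220))):
    c=bot.camera(n)
    im=c["color"][:,:,::-1].copy()
    im=im[oy:oy+160,ox:ox+160]; ims.append(cv2.resize(im,(400,400),interpolation=cv2.INTER_CUBIC))
cv2.imwrite("pics/a5.png",np.hstack(ims))
out,p,R=rows(o["ee_pos"],eul(o),np.array([.4596,-.2684,.08]),TR,4);pr(out)
out,p,R=rows(p,R,np.array([.4596,-.2684,.046]),TR,4);pr(out)
E
```

```text
t 19.1 q [-15.1 -41.2 -52.5  31.2 -31.8  25.6] op 0.0115 Ftool [ 0.2 -0.  -0.7] Mtool [-0.002  0.91  -0.032] mouth-frame mm [ 305.5   70.6 -106.9] rpy [-179.9   55.   125.1]
[ 0.45828865 -0.26855947  0.1594624 ] [[-0.33   0.82   0.468]
 [ 0.47   0.573 -0.671]
 [-0.819 -0.001 -0.574]]
[[[16.2, 0.3, 11.5, -0.0004, -0.0002, 0.0002], [16.2, 0.3, 11.6, -0.0004, -0.0002, 0.0002], [16.1, 0.3, 11.5, -0.0003, -0.0002, 0.0001], [16.2, 0.3, 11.5, -0.0004, -0.0002, 0.0002]]]
[[[7.0, 0.0, 4.9, -0.0, -0.0, 0.0], [6.9, 0.0, 4.9, -0.0, -0.0, 0.0], [7.0, 0.0, 4.8, -0.0, -0.0, 0.0], [7.0, 0.0, 4.9, -0.0, -0.0, 0.0]]]
```

View pics/a5.png

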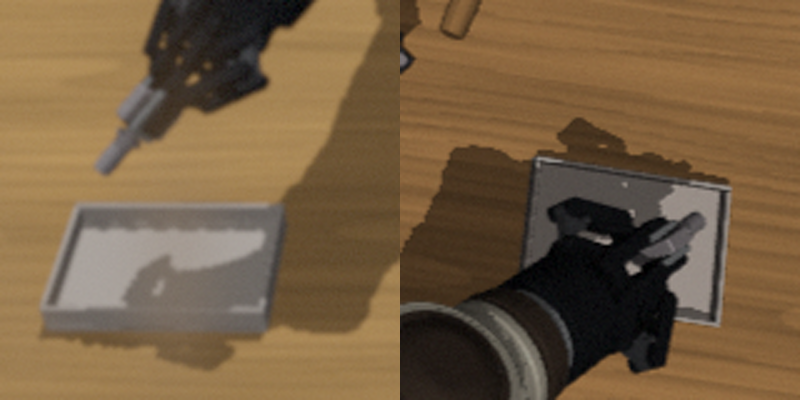

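>>> servo_tool --motion '[[[16,0.3,11.5,0,0,0],[16,0.3,11.5,0,0,0],[0,0,0,0,0,0]]]'

```text
time: 19.5
ee_pos: [0.4599, -0.2675, 0.1185]
tcp_rot: [-179.7, 54.8, 125.4]
wrist_force: [-0.5, -0.1, -2.2]
opening: 0.0112
```

```bash
python3 - <<'E'
from h import *
o=st();print(o["ee_pos"])
E
```

```text
t 19.5 q [-14.9 -39.3 -56.1  25.9 -31.8  25.7] op 0.0112 Ftool [ 1.9 -0.4  1.1] Mtool [ 0.018  0.917 -0.028] mouth-frame mm [ 283.4   71.1 -141.5] rpy [-179.7   54.8  125.4]
[ 0.45989293 -0.2675406   0.11848225]
```

>>> servo_tool --motion '[[[14,1.5,12.5,0,0,0],[14,1.5,12.5,0,0,0],[0,0,0,0,0,0]]]'

```text
time: 19.8
ee_pos: [0.465, -0.2698, 0.0822]
tcp_rot: [-179.7, 54.8, 125.2]
wrist_force: [0.0, -0.5, -1.9]
opening: 0.0114
```

```bash
python3 - <<'E'
from h import *
o=st();print(o["ee_pos"])
out,p,R=rows(o["ee_pos"],eul(o),np.array([.465,-.268,.046]),TR,4);pr(out)
E
```

```text
t 19.8 q [-15.  -35.8 -58.6  19.8 -31.7  25.6] op 0.0114 Ftool [ 1.3 -0.3  1.4] Mtool [-0.05   0.944 -0.007] mouth-frame mm [ 263.9   76.5 -172.2] rpy [-179.7   54.8  125.2]
[ 0.46496995 -0.26981925  0.08215391]
[[[7.6, 0.3, 4.9, -0.0002, -0.0007, 0.0006], [7.6, 0.3, 4.9, -0.0003, -0.0006, 0.0007], [7.6, 0.3, 4.9, -0.0002, -0.0007, 0.0006], [7.6, 0.2, 4.9, -0.0003, -0.0007, 0.0006]]]
```

>>> servo_tool --motion '[[[7.6,0.3,4.9,0,0,0],[7.6,0.3,4.9,0,0,0],[7,0.3,4.8,0,0,0],[0,0,0,0,0,0],[0,0,0,0,0,0]]]'

```text
time: 20.3
ee_pos: [0.4653, -0.2692, 0.057]
tcp_rot: [-180.0, 55.0, 125.0]
wrist_force: [-0.3, 0.2, -1.6]
opening: 0.0115
```

```bash
python3 - <<'E'
from h import *
from workcell import bot
o=st();print(o["ee_pos"], "foot",o["ee_pos"]+eul(o)[:,2]*.0586)
ims=[]
for n,(ox,oy) in (("scene",(120,130)),("top",(350,220))):
    c=bot.camera(n)
    im=c["color"][:,:,::-1].copy()
    im=im[oy:oy+160,ox:ox+160]; ims.append(cv2.resize(im,(400,400),interpolation=cv2.INTER_CUBIC))
cv2.imwrite("pics/a6.png",np.hstack(ims))
E
```

```text
t 20.3 q [-14.9 -33.7 -60.6  15.6 -31.9  25.8] op 0.0115 Ftool [ 1.4 -0.1  0.7] Mtool [-0.013  0.914 -0.041] mouth-frame mm [ 250.7   76.3 -193.6] rpy [-180.   55.  125.]
[ 0.46527712 -0.26920768  0.05698462] foot [ 0.49277207 -0.30855208  0.02336906]
```

View pics/a6.png

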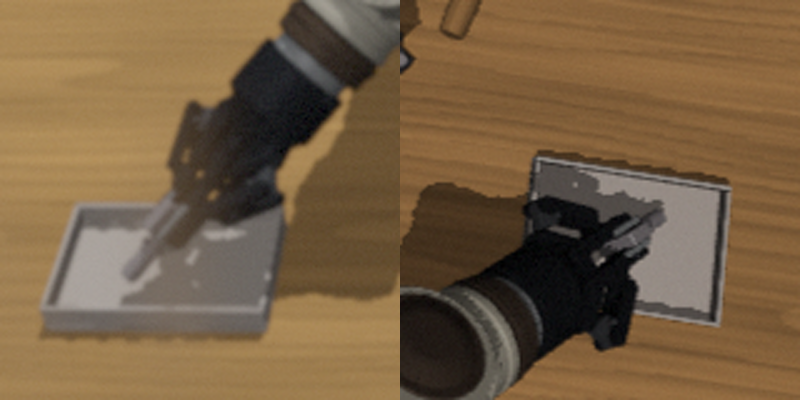

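>>> servo_tool --motion '[[[3.3,0,2.3,0,0,0],[3.3,0,2.3,0,0,0],[1.6,0,1.1,0,0,0],[0,0,0,0,0,0],[0,0,0,0,0,0]]]'

```text
time: 20.9
ee_pos: [0.4652, -0.2692, 0.047]
tcp_rot: [-180.0, 55.0, 125.0]
wrist_force: [-0.4, 0.5, -1.2]
opening: 0.011
```

```bash
python3 - <<'E'
from h import *
from workcell import bot
o=st();print(o["ee_pos"], "foot",o["ee_pos"]+eul(o)[:,2]*.0586,o["wrist_force"])
E
```

```text
t 20.9 q [-14.9 -32.7 -61.3  13.9 -31.9  25.8] op 0.011 Ftool [ 1.3 -0.   0.2] Mtool [-0.003  0.937 -0.01 ] mouth-frame mm [ 245.7   76.3 -202.3] rpy [-180.   55.  125.]
[ 0.46524972 -0.26920193  0.04698215] foot [ 0.49274746 -0.30854773  0.01337051] [-0.35603351  0.45978716 -1.20561004]
```

>>> servo_tool --motion '[[[0,0,0,0,0,0],[0,0,0,0,0,0],[0,0,0,0,0,0],[0,0,0,0,0,0]]]' --gripper 35

```text
time: 21.3
ee_pos: [0.4654, -0.2693, 0.0473]
tcp_rot: [180.0, 55.0, 125.0]
wrist_force: [-0.5, -0.1, -0.6]
opening: 0.0352
```

```bash
python3 - <<'E'
from h import *
from workcell import bot
o=st()
ims=[]
for n,(ox,oy) in (("scene",(120,130)),("top",(350,220))):
    c=bot.camera(n)
    im=c["color"][:,:,::-1].copy()
    im=im[oy:oy+160,ox:ox+160]; ims.append(cv2.resize(im,(400,400),interpolation=cv2.INTER_CUBIC))
cv2.imwrite("pics/a7.png",np.hstack(ims))
E
```

```text
t 21.3 q [-14.9 -32.7 -61.3  13.9 -31.9  25.8] op 0.0352 Ftool [ 0.6 -0.5  0.2] Mtool [-0.006  0.738 -0.062] mouth-frame mm [ 245.9   76.4 -202. ] rpy [180.  55. 125.]
```

View pics/a7.png

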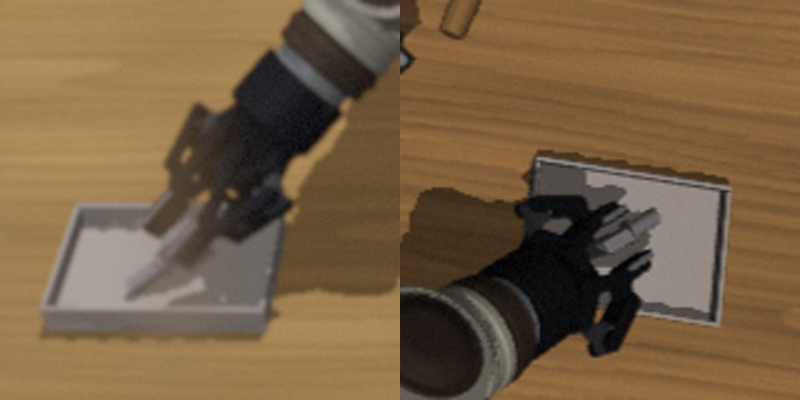

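>>> servo_tool --motion '[[[-4,0,-3,0,0,0],[-8,0,-6,0,0,0],[-16,0,-12,0,0,0],[-25,0,-18,0,0,0],[-25,0,-18,0,0,0]]]'

```text
time: 21.9
ee_pos: [0.4639, -0.2675, 0.1455]
tcp_rot: [-180.0, 55.0, 125.0]
wrist_force: [0.8, -0.4, 0.7]
opening: 0.0347
```

>>> servo_tool --motion '[[[-10,0,-30,0,0.1,0],[-10,0,-30,0,0.1,0],[-10,0,-10,0,0.1,0],[0,0,0,0,0,0],[0,0,0,0,0,0]]]'

```text
time: 22.4
ee_pos: [0.4445, -0.2395, 0.2113]
tcp_rot: [180.0, 37.9, 124.9]
wrist_force: [-0.2, -0.0, -0.5]
opening: 0.0348
```

```bash
python3 - <<'E'
from h import *
from workcell import bot
o=st();print(o["ee_pos"])
for n in ("scene","top"):
    c=bot.camera(n); pickle.dump(c,open(n+"9.pkl","wb")); cv2.imwrite(f"pics/{n}9.png",c["color"][:,:,::-1])
    for l in ["pin","pin_wing","calculator","jar","hammer"]: print(n,l,[(d["rect"],round(d["confidence"],2)) for d in bot.look_for(c,l)][:2])
E
```

```text
t 22.4 q [-16.7 -32.9 -33.4  58.1 -22.4  32. ] op 0.0348 Ftool [ 0.4 -0.2  0.3] Mtool [0.065 0.503 0.01 ] mouth-frame mm [320.2  41.2 -55.5] rpy [180.   37.9 124.9]
[ 0.44447979 -0.23952141  0.21132806]
scene pin [([168.3, 221.3, 35.8, 25.1], 0.95), ([305.6, 228.8, 63.5, 69.9], 0.36)]
scene pin_wing [([170.3, 216.0, 30.1, 33.5], 0.64)]
scene calculator [([432.2, 213.5, 92.5, 53.0], 0.74)]
scene jar [([430.5, 302.5, 38.3, 51.5], 0.81)]
scene hammer [([189.0, 294.0, 82.5, 125.0], 0.83)]
top pin [([225.5, 162.6, 30.5, 32.4], 0.27)]
top pin_wing [([397.2, 285.1, 83.7, 61.7], 0.69)]
top calculator [([145.5, 249.7, 72.7, 54.7], 0.94)]
top jar [([224.9, 163.2, 32.9, 33.7], 0.73)]
top hammer [([368.7, 139.2, 57.2, 98.6], 0.73)]
```

View pics/top9.png

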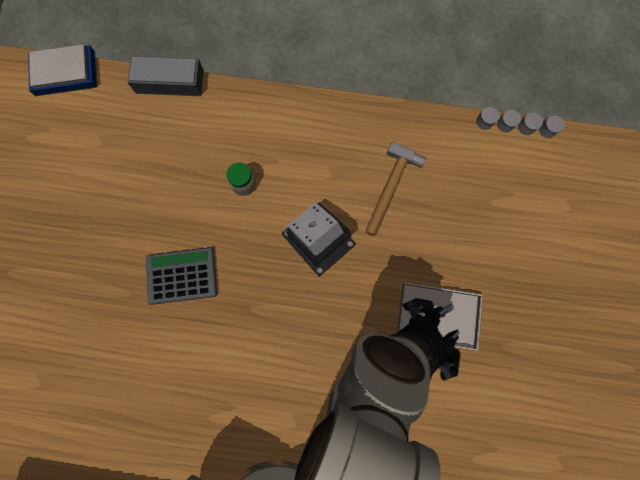

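View pics/scene9.png

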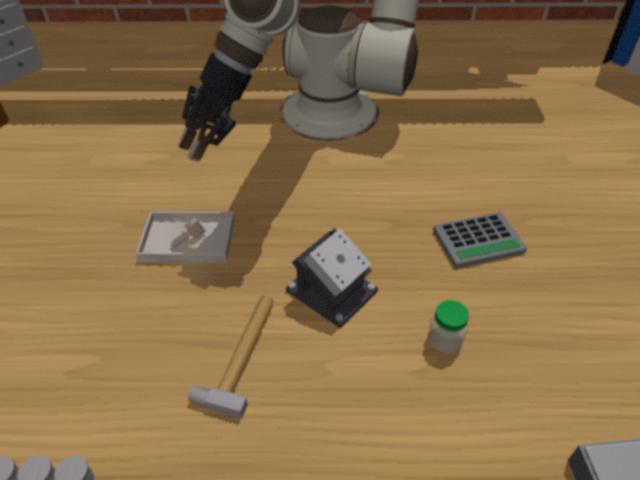

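The scene picture shows the pin lying in the tray around pixels (168–204, 221–246). The block looks home with its bore empty at (341, 258). The gripper is clear, and the calculator, jar and hammer haven't moved.

```bash
python3 - <<'E'
from workcell import bot
print(bot.job_done())
E
```

```text
the job is handed in; nothing more can be done
None
```

The pin is out of the bore and lying in the tray. I handed the job in at about 23 s of the 72 s allowed; no verdict was reported.

**How it went:** I gripped the wing along the bore axis at 60 N and twisted it back and forth, with a pull that read 6–10 N between moves. It crept out about 22 mm and then came free. I drew it straight out, carried it tilted 55° to the tray, and lowered the foot until its underside was about 4 mm above the tray floor. Only then did I open the fingers.

**Last checks:**
- **Pin:** the scene camera shows it lying well inside the tray walls.
- **Block:** it looks home in its cradle with the bore empty. I judged this from the pictures and from the pull staying below 11 N at each reading, because the block's lift cannot be read directly.
- **Bystanders:** the calculator, jar and hammer are within 1–3 pixels of where they started.
- **Gripper:** it is about 0.2 m above the bench and touching nothing.

**What disagreed:** in the last top view the gripper partly hid the tray. The detector put the pin on the jar there (confidence 0.27) and gave the whole tray as the wing. I went by the clear scene view instead, where it found the pin with confidence 0.95.

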